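# Rack the firing plate

## Task

Put the larger of the two firing plates lying on the bench into the drying rack: take it by its wooden grip and slide it through the open front into the middle slot, fully home towards the back panel, and leave it lying flat on that slot's ledges. Leave the small plate on the bench and the plate already in the bottom slot where they are.

Things in the scene. Friction and masses are not known exactly. Their poses are not given: they have to be found in the camera images.
- rack: Fixed plywood rack, open in front (-x) and on top; origin under its centre, 0 to 20 mm above the bench (varies), x to the back, y left, z up. Side walls x -50 to 60, tops z 106, 122 mm apart inside. Three slots: pairs of ledges on the walls, each 32 wide, 4 thick, fronts at x = -50, tops at z = 18, 58, 98 (36 mm clear between; 58 mm free between left and right). Back panel's face at x = 57 mm.
- slot_middle (a point): Centre of the middle slot, at the height of its ledges' tops (58 mm over the rack's origin); axes as the rack's. A large plate lying home has its origin here or up to 7 mm farther in (touching the back panel), its tail and grip sticking out of the open front.
- large_plate: The larger firing plate: aluminium disc, diameter 100 mm, 4 mm thick, with a tail 14 mm wide, 4 mm thick along the plate's -x that ends under an upright wooden grip block. Origin: centre of the disc's underside, z up; grip block's centre at x = -100 mm. Lies on the bench. Mass about 90 g.
- large_plate_grip (a point): Point to grip on the larger loose plate: inside its grip block, 100 mm from the disc's centre, 23 mm above the plate's underside. The block is 24 mm long (plate's x) and 14 mm wide (plate's y), its top 32 mm above the underside; grip it across the 14 mm width.
- small_plate: The smaller firing plate: aluminium disc, diameter 56 mm, 4 mm thick, with a tail 14 mm wide, 4 mm thick along the plate's -x that ends under an upright wooden grip block. Origin: centre of the disc's underside, z up; grip block's centre at x = -78 mm. Lies on the bench and stays there.
- racked_plate: A third, already racked firing plate: aluminium disc, diameter 100 mm, 4 mm thick, with a tail 14 mm wide, 4 mm thick along the plate's -x that ends under an upright wooden grip block. Origin: centre of the disc's underside, z up; grip block's centre at x = -100 mm. Lies in the bottom slot and stays there; its grip sticks out in front, up to 32 mm above that slot's ledges.

How it is judged:
On the way:
1. the larger plate is lifted off the bench (height (world z) of large_plate above 0.03 m), for 0.2 s.
At the end, for the whole second after the job is handed in: The larger plate rests on the middle slot's ledges, its centre within 20 mm of the slot's centre, at most 15 mm short of it, within 6 mm in height and flat within 0.1 rad, at rest; small plate moved less than 30 mm, racked plate less than 20 mm (x of large_plate in the frame of slot_middle above -0.015 m and horizontal distance between large_plate and slot_middle below 0.02 m and z of large_plate in the frame of slot_middle between -0.006 and 0.006 m and angle between the z axis of large_plate and the z axis of rack, either way round below 0.1 rad and linear speed of large_plate below 0.02 m/s and distance of small_plate from where it was at the start of the episode below 0.03 m and distance of racked_plate from where it was at the start of the episode below 0.02 m); the robot touches nothing.
It fails at once if the small plate was moved more than 30 mm (distance of small_plate from where it was at the start of the episode above 0.03 m).
It fails at once if the racked plate was moved more than 20 mm (distance of racked_plate from where it was at the start of the episode above 0.02 m).
It also fails if it takes over 51 s, if anything falls off the work surface, if the arm or the gripper's body presses on something with over 40 N, if the wrist force passes 120 N, or if a joint passes its speed limit or range.

## Robot

A 7-joint arm with a two-finger parallel gripper is mounted at the origin on a cart in front of the work surface, level with it; the furniture and walls round the work are solid. World frame = base frame: x ahead of the robot, y to its left, z up, the work surface at z = 0. Lengths are in m, angles in rad, forces in N, time in s.
With the tool pointing down it reaches from about 0.425 to 1.025 m from the base axis. Payload 3.6 kg.
Tool frame: the origin (TCP) lies between the finger pads; the fingertips stand 14 mm ahead of it and the grasp point (between the pads) lies 5 mm behind it; z points along the fingers, y is the line along which they close (so a half turn about z gives the same grasp; the last joint's range is limited). The gripper opens to 85 mm and grips with 20 to 120 N. Pads are 22 mm wide; open, the fingers measure 114 mm over their backs; the gripper's body (76 mm by 85 mm) begins 54 mm behind the grasp point. The pads swing forward as they close: fully open they stand 13 mm farther back than shut.
Start: joints at [1.129, 0.591, 0.048, 1.609, -0.033, 0.943, -0.034], TCP at [0.248, -0.681, 0.245] pointing down, gripper open.
Joint ranges: [-2.69, 2.69], [-0.47, 2.24], [-1.27, 1.36], [0.19, 2.51], [-1.53, 4.68], [0.08, 2.07], [-3.09, 3.09]. Speed limits (rad/s): [2.57, 2.57, 3.14, 3.14, 3.14, 3.14, 3.14].

## Interface

Orientations are given as [roll, pitch, yaw] about the fixed x, y, z axes, in that order (R = Rz(yaw) Ry(pitch) Rx(roll)).
In Python, from plant import manip gives the robot as it stands. The module is installed in compiled form; this text tells all that it offers.
- The arm moves only by the tool apply_moves, never from a script. Its arguments are lists of equal length, an entry for each row: "delta_rot": the turn, a rotation vector about the tool's x, y, z in degrees, a list of three; "slide": the shift along the tool's x, y, z in cm, a list of three; "jaw": the closure, from 0 (fully open) to 1 (shut). A call has 1 to 10 rows; each row shifts and turns the commanded pose from where the row before left it, along the tool's axes as they then stand; what a row does not reach is not made up. A row lasts 1/12 s, in which the tool goes at most 41.7 mm and 7.16 degrees, less where a joint would pass 70% of its speed; a pose out of reach is approached as far as the arm can. A call is refused whole if a number of a shift passes 4.17 or a number of a turn 7.16, either way. A call with a gripper value outside its range is refused whole. The fingers move at their own pace and stop on an object; "grip_force" is the grip in N (left out, the last holds). Time passes only in rows, so rows that do not move let the fingers close. It gives the time, the measured TCP pose, the force and the opening at its end, in the units of the state.
- manip.sense(): the state, without advancing time (a new reading comes with each control period).
- manip.capture(name): name is "scene" or "top" or "wrist"; returns a dict with "image" (420x560x3 uint8, red, green, blue), "fx", "fy", "cx", "cy" (pixels), "view" (4x4, takes a point from world to camera coordinates). Camera axes: x right, y down, z forward; pixel columns grow to the right and rows downward; lengths in m; the calibration is good to about 2 mm. A picture is of the moment at which its call begins. There is no depth.
- manip.close_job(): hands the job in, once; it reports no verdict.
The state is a dict: "t": time; "joint_positions": joint angles; "dq": joint speeds; "joint_torque": joint torques, N m; "tool_pos": TCP position; "eef_rot": TCP orientation; "wrist_force": force on the tool from outside, world axes, zero at the start; "ft_torque": the same for the moment, N m; "width": finger opening in m.
Only numpy, scipy, OpenCV 4.12 (cv2) and the standard library are available. Lean on these libraries where they do the work, as an engineer would, in place of code of your own. Each camera call takes 0.05 s, during which the arm holds its last target. There are 200 camera calls.

## Working session

There is one attempt and no reset: what is moved stays moved. The work goes in short steps, Python scripts to look and compute and a tool call to move; the robot and the scene stay as the last step left them, time stands still between calls to the robot, and variables do not carry over. Pictures are saved under pics/ and viewed, on a budget of 10 in all, crops included, one or two more only if the job needs it, and the job is handed in when it is done.

Besides the shell and the picture viewer there is one more tool, called after "Request:" as name(argument=value, ...) on one line, values as JSON. apply_moves: Moves the arm, as the interface text tells. Its arguments: {"type":"object","properties":{"delta_rot":{"type":"array","items":{"type":"array","items":{"type":"number"}}},"slide":{"type":"array","items":{"type":"array","items":{"type":"number"}}},"jaw":{"type":"array","items":{"type":"number"}},"grip_force":{"type":"number"}},"required":["delta_rot","slide","jaw"]}

```bash
mkdir -p pics; cat > h.py <<'E'
import numpy as np, cv2
from plant import manip
def cap(n,f):
    c=manip.capture(n); cv2.imwrite('pics/'+f+'.png',c['image'][:,:,::-1]); np.savez('pics/'+f+'.npz',**c); return c
def ray(c,u,v):
    V=np.array(c['view']); R=V[:3,:3]; t=V[:3,3]
    d=R.T@np.array([(u-c['cx'])/c['fx'],(v-c['cy'])/c['fy'],1]); return -R.T@t,d
def onz(c,u,v,z):
    o,d=ray(c,u,v); return o+d*(z-o[2])/d[2]
def proj(c,p):
    V=np.array(c['view']); q=V[:3,:3]@p+V[:3,3]; return c['fx']*q[0]/q[2]+c['cx'],c['fy']*q[1]/q[2]+c['cy']
E
python3 - <<'E'
from h import *
a=cap('scene','s0');b=cap('top','t0')
for c in(a,b): print(ray(c,280,210), c['fx'])
print(manip.sense())
E
```

```text
(array([0.13478725, 0.3290691 , 0.7033591 ]), array([ 0.49194336, -0.44717482, -0.74706773])) 395.4899916593365
(array([ 0.37290967, -0.0589177 ,  1.05165823]), array([ 0.15189738,  0.0033807 , -0.98857465])) 444.50082751800005
{'t': 0.1, 'joint_positions': array([ 1.12852723,  0.59200402,  0.04833217,  1.60969446, -0.0332945 ,
        0.94270218, -0.03368329]), 'dq': array([ 0.00077109, -0.00262992, -0.00051816, -0.00323479, -0.00023297,
        0.00097418,  0.00021688]), 'joint_torque': array([ 3.89000415e-03, -5.49996793e+01,  1.55252159e+00, -1.98824519e+01,
        9.61349200e-03,  3.80341953e-03, -8.44169875e-06]), 'tool_pos': array([ 0.24751109, -0.68068053,  0.24427263]), 'eef_rot': array([-3.13959409e+00,  1.31468947e-04,  3.48846314e-01]), 'wrist_force': array([0.05916551, 0.76622361, 0.4327783 ]), 'ft_torque': array([-0.01619352, -0.04834485, -0.01319636]), 'width': 0.0854317026519417}
```

View pics/t0.png

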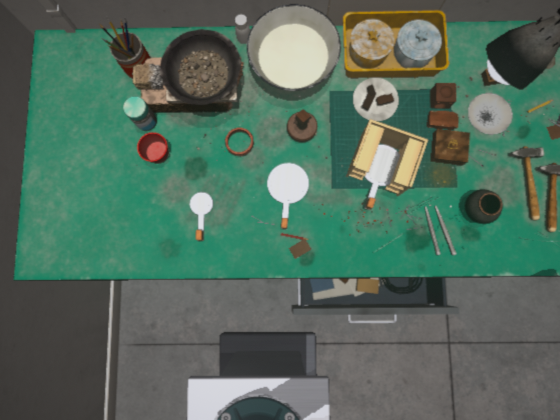

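View pics/s0.png

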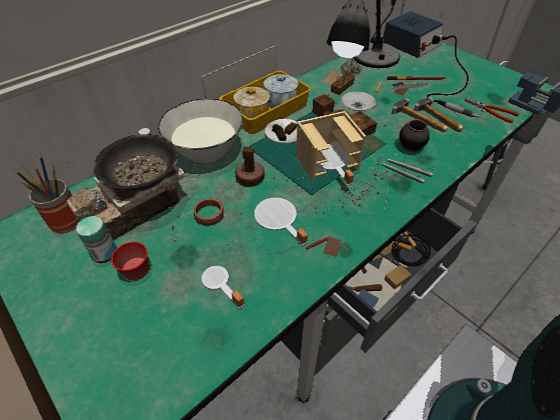

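The top view shows the large plate's disc at (288,183) with its grip at (284,223). The small plate is at (201,203), and the rack is around (388,157) with the racked plate's grip at (371,201). Next I'll enlarge the rack in both views.

```bash
python3 - <<'E'
from h import *
a=np.load('pics/s0.npz');b=np.load('pics/t0.npz')
A=a['image'][100:195,285:380];B=b['image'][112:217,340:440]
A=cv2.resize(A,(400,400),interpolation=2);B=cv2.resize(B,(400,420),interpolation=2)
o=np.zeros((420,800,3),np.uint8);o[:400,:400]=A;o[:,400:]=B
cv2.imwrite('pics/z0.png',o[:,:,::-1])
im=b['image'].astype(int)
m=((im.min(2)>150)&(im.max(2)-im.min(2)<40)).astype(np.uint8); m[:, :265]=0;m[:,315:]=0;m[:155]=0;m[235:]=0
d=cv2.morphologyEx(m,cv2.MORPH_OPEN,np.ones((13,13),np.uint8)); M=cv2.moments(d,True);u,v=M['m10']/M['m00'],M['m01']/M['m00']
print('disc',u,v,M['m00'],onz(b,u,v,.004))
g=((im[:,:,0]>130)&(im[:,:,0]-im[:,:,2]>60)).astype(np.uint8)
for n,(x0,x1,y0,y1) in dict(L=(270,300,210,235),R=(360,385,190,212)).items():
    k=np.zeros_like(g);k[y0:y1,x0:x1]=g[y0:y1,x0:x1];M=cv2.moments(k,True);u,v=M['m10']/M['m00'],M['m01']/M['m00']
    print(n,u,v,M['m00'],onz(b,u,v,.032 if n=='L' else .06))
E
```

```text
disc 287.6064565718678 182.89700230591853 1301.0 [ 0.59967604 -0.07437697  0.004     ]
L 283.9433962264151 222.52830188679246 53.0 [ 0.50020842 -0.06421043  0.032     ]
R 370.84313725490193 202.11764705882354 51.0 [ 0.54084987 -0.26041477  0.06      ]
```

View pics/z0.png

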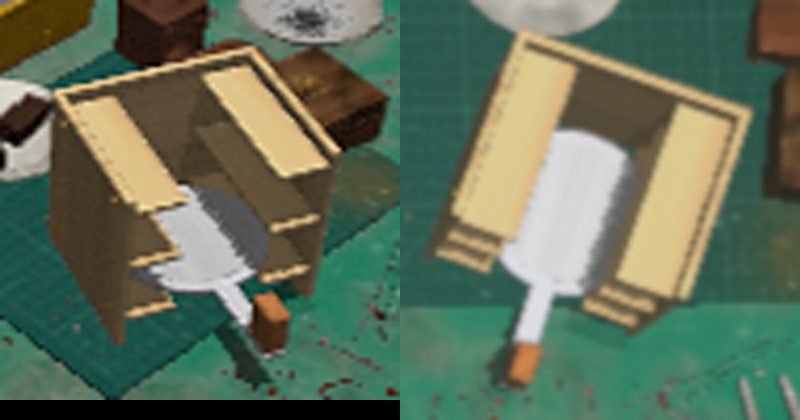

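```bash
python3 - <<'E'
from h import *
a=np.load('pics/s0.npz');b=np.load('pics/t0.npz')
def tri(pa,pb):
    o1,d1=ray(a,285+pa[0]/4.21,100+pa[1]/4.21);o2,d2=ray(b,340+(pb[0]-400)/4,112+pb[1]/4)
    s=np.linalg.lstsq(np.c_[d1,-d2],o2-o1,rcond=None)[0];p,q=o1+d1*s[0],o2+d2*s[1]
    return (p+q)/2,np.linalg.norm(p-q)
P={'BL':((55,93),(520,32)),'BR':((252,46),(752,108)),'FR':((340,155),(690,300)),
'gripR':((268,293),(530,343))}
for k,(x,y) in P.items(): print(k,tri(x,y))
for z in(.106,.116,.126):
    c={k:onz(b,340+(u-400)/4,112+v/4,z) for k,(u,v) in dict(BL=(520,32),BR=(752,108),FR=(690,300),FL=(450,212)).items()}
    print(z,c,*[np.linalg.norm(c[i]-c[j]) for i,j in('BL BR','BR FR','FL BL','FL FR') and [('BL','BR'),('BR','FR'),('FL','BL'),('FL','FR')]])
E
```

```text
BL (array([ 0.71488274, -0.25732266,  0.11022408]), np.float64(0.0029562007933874443))
BR (array([ 0.66946779, -0.38199372,  0.1092022 ]), np.float64(0.0035947835374155043))
FR (array([ 0.56465029, -0.34217918,  0.10609258]), np.float64(0.0008838038772808428))
gripR (array([ 0.54878447, -0.26695856,  0.05647554]), np.float64(0.0062369055980621094))
0.106 {'BL': array([ 0.71765579, -0.25735674,  0.106     ]), 'BR': array([ 0.67200407, -0.38212446,  0.106     ]), 'FR': array([ 0.56504495, -0.34197439,  0.106     ]), 'FL': array([ 0.61563487, -0.21486815,  0.106     ])} 0.13285730475918206 0.11424658404580894 0.11051492160226753 0.13680401535366243
0.116 {'BL': array([ 0.71401022, -0.25525832,  0.116     ]), 'BR': array([ 0.66884126, -0.37870667,  0.116     ]), 'FR': array([ 0.56301319, -0.33898117,  0.116     ]), 'FL': array([ 0.61306814, -0.21321903,  0.116     ])} 0.13145238593940073 0.113038466988846 0.10934626555051996 0.13535736147083383
0.126 {'BL': array([ 0.71036465, -0.2531599 ,  0.126     ]), 'BR': array([ 0.66567844, -0.37528887,  0.126     ]), 'FR': array([ 0.56098143, -0.33598795,  0.126     ]), 'FL': array([ 0.61050141, -0.2115699 ,  0.126     ])} 0.13004746711961948 0.11183034993188296 0.10817760949877246 0.1339107075880052
```

Request:
apply_moves(delta_rot=[[0,0,6.5],[0,0,6.5],[0,0,6.5],[0,0,6.4],[0,0,0],[0,0,0],[0,0,0],[0,0,0],[0,0,0],[0,0,0]], slide=[[0,0,0],[0,0,0],[0,0,0],[0,0,0],[0.78,-2.66,0],[0.78,-2.66,0],[0.78,-2.66,0],[0.78,-2.66,0],[0.78,-2.66,0],[0.78,-2.66,0]], jaw=[0,0,0,0,0,0,0,0,0,0], grip_force=40)

```text
t: 0.93
tool_pos: [0.3109, -0.5257, 0.2448]
eef_rot: [-3.141, 0.001, -0.103]
wrist_force: [-0.8, 0.8, 1.0]
width: 0.0854
```

Request:
apply_moves(delta_rot=[[0,0,0],[0,0,0],[0,0,0],[0,0,0],[0,0,0],[0,0,0],[0,0,0],[0,0,0],[0,0,0],[0,0,0]], slide=[[0.78,-2.66,0],[0.78,-2.66,0],[0.78,-2.66,0],[0.78,-2.66,0],[0.78,-2.66,0],[0.78,-2.66,0],[0.78,-2.66,0],[0.78,-2.66,0],[0.78,-2.66,0],[0.78,-2.66,0]], jaw=[0,0,0,0,0,0,0,0,0,0])

```text
t: 1.77
tool_pos: [0.4158, -0.2694, 0.2451]
eef_rot: [-3.141, 0.001, -0.103]
wrist_force: [0.5, 0.2, -0.1]
width: 0.0857
```

Request:
apply_moves(delta_rot=[[0,0,0],[0,0,0],[0,0,0],[0,0,0],[0,0,0],[0,0,0],[0,0,0],[0,0,0],[0,0,0],[0,0,0]], slide=[[0.78,-2.66,0],[0.78,-2.66,0],[0.78,-2.66,0],[0.78,-2.66,0],[0.78,-2.66,0],[0.78,-2.66,0],[0.78,-2.66,0],[0.78,-2.66,0],[0,0,0],[0,0,0]], jaw=[0,0,0,0,0,0,0,0,0,0])

```text
t: 2.6
tool_pos: [0.5001, -0.0637, 0.245]
eef_rot: [-3.141, 0.0, -0.099]
wrist_force: [-0.4, -1.6, 0.2]
width: 0.0851
```

```bash
python3 - <<'E'
from h import *
c=cap('wrist','w0'); s=manip.sense(); print(s['tool_pos'],s['eef_rot'],c['view'],c['fx'])
E
```

```text
[ 0.499417   -0.06538369  0.24497685] [ 3.14124036e+00  1.05477435e-03 -1.01901456e-01] [[-0.09858317 -0.99512825 -0.00105962 -0.01444818]
 [-0.94998846  0.09379419  0.29786671  0.44363586]
 [-0.29631619  0.03037127 -0.95460688  0.52926923]
 [ 0.          0.          0.          1.        ]] 308.9880318116594
```

View pics/w0.png

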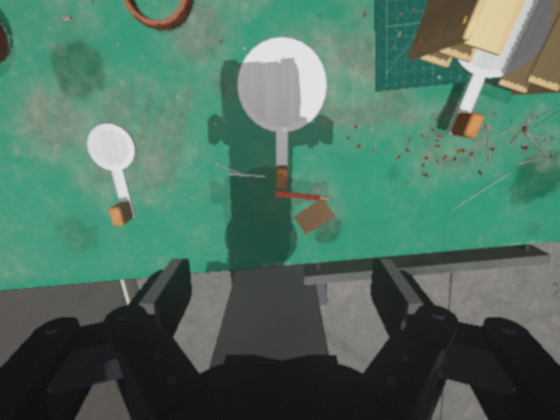

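The wrist view shows the large plate straight ahead, with the disc at (282,84) and the grip block around (282,178). Casting these gives a check on the earlier estimate.

```bash
python3 - <<'E'
from h import *
c=np.load('pics/w0.npz')
d=onz(c,282.5,84,.004);t=onz(c,282,148,.004);g=onz(c,282,176,.025);print(d,t,g,np.linalg.norm((d-g)[:2]))
print(np.degrees(np.arctan2(*(d-t)[[1,0]])),np.degrees(np.arctan2(*(d-g)[[1,0]])))
E
```

```text
[ 0.60098583 -0.07608423  0.004     ] [ 0.53046843 -0.06862681  0.004     ] [ 0.50135634 -0.06571712  0.025     ] 0.10016742385724467
-6.0367582534389514 -5.940628118878027
```

Request:
apply_moves(delta_rot=[[0,0,0],[0,0,0],[0,0,0],[0,0,0],[0,0,0],[0,0,0],[0,0,0],[0,0,0],[0,0,0],[0,0,0]], slide=[[0.1,0,2.8],[0,0,2.8],[0,0,2.8],[0,0,2.8],[0,0,2.8],[0,0,2.8],[0,0,2.0],[0,0,1.4],[0,0,1.2],[0,0,0]], jaw=[0,0,0,0,0,0,0,0,0,0])

```text
t: 3.48
tool_pos: [0.4988, -0.0675, 0.0293]
eef_rot: [3.14, 0.005, -0.106]
wrist_force: [-0.2, -0.2, 0.1]
width: 0.0853
```

Request:
apply_moves(delta_rot=[[0,0,0],[0,0,0],[0,0,0],[0,0,0],[0,0,0],[0,0,0],[0,0,0],[0,0,0],[0,0,0],[0,0,0]], slide=[[0,0,0.2],[0,0,0],[0,0,0],[0,0,0],[0,0,0],[0,0,0],[0,0,0],[0,0,0],[0,0,0],[0,0,0]], jaw=[0,0,0.4,0.6,0.8,1,1,1,1,1], grip_force=60)

```text
t: 4.32
tool_pos: [0.501, -0.0655, 0.0297]
eef_rot: [-3.141, -0.001, -0.103]
wrist_force: [-0.3, 1.2, 5.4]
width: 0.0122
```

I added up the descent wrong, so the grasp is 10 mm too high on the block. I'll open, lower and grip again.

Request:
apply_moves(delta_rot=[[0,0,0],[0,0,0],[0,0,0],[0,0,0],[0,0,0],[0,0,0],[0,0,0],[0,0,0],[0,0,0],[0,0,0]], slide=[[0,0,0],[0,0,0],[0,0,0],[0,0,0],[0,0,0],[0,0,0],[0,0,0.3],[0,0,0.3],[0,0,0.3],[0,0,0]], jaw=[0.5,0.5,0.5,0.5,0.5,0.5,0.5,0.5,0.5,0.5])

```text
t: 5.15
tool_pos: [0.5004, -0.0657, 0.0196]
eef_rot: [3.142, 0.001, -0.103]
wrist_force: [-0.1, -0.6, -0.8]
width: 0.0426
```

Request:
apply_moves(delta_rot=[[0,0,0],[0,0,0],[0,0,0],[0,0,0],[0,0,0],[0,0,0],[0,0,0],[0,0,0]], slide=[[0,0,0],[0,0,0],[0,0,0],[0,0,0],[0,0,0],[0,0,0],[0,0,0],[0,0,0]], jaw=[0.7,0.8,1,1,1,1,1,1], grip_force=70)

```text
t: 5.82
tool_pos: [0.5008, -0.0657, 0.0204]
eef_rot: [-3.142, -0.0, -0.103]
wrist_force: [-0.5, 0.2, 2.7]
width: 0.0129
```

Request:
apply_moves(delta_rot=[[0,0,0],[0,0,0],[0,0,0],[0,0,0],[0,0,0],[0,0,0],[0,0,3.6],[0,0,3.6],[0,0,3.6],[0,0,3.6]], slide=[[0,0,-1],[0,0,-1.5],[0,0,-1.5],[0,0,-1.5],[0,0,-1.5],[0,0,-1],[-0.5,0,0],[-0.6,0,0],[-0.6,0,0],[-0.5,0,0]], jaw=[1,1,1,1,1,1,1,1,1,1])

```text
t: 6.65
tool_pos: [0.4784, -0.0615, 0.1006]
eef_rot: [3.141, 0.001, -0.358]
wrist_force: [0.3, 0.5, -1.5]
width: 0.0125
```

Request:
apply_moves(delta_rot=[[0,0,0],[0,0,0],[0,0,0],[0,0,0],[0,0,0],[0,0,0],[0,0,0],[0,0,0],[0,0,0],[0,0,0]], slide=[[0,1,0],[0,2,0],[0,2.5,0],[0,2.5,0],[0,2.5,0],[0,2.5,0],[0,2,0],[0,1.2,0],[0,0.5,0],[0,0,0]], jaw=[1,1,1,1,1,1,1,1,1,1])

```text
t: 7.48
tool_pos: [0.4204, -0.22, 0.1004]
eef_rot: [3.141, -0.0, -0.357]
wrist_force: [-0.5, 0.0, -1.0]
width: 0.0126
```

```bash
python3 - <<'E'
from h import *
c=cap('wrist','w1');b=cap('scene','s1'); s=manip.sense(); print(s['tool_pos'],s['eef_rot'],s['width'],s['t'])
o=np.zeros((420,800,3),np.uint8);o[:,:480]=c['image'][:,80:]
o[:320,480:]=cv2.resize(b['image'][100:220,260:380],(320,320),interpolation=2)
cv2.imwrite('pics/z1.png',o[:,:,::-1])
E
```

```text
[ 0.42139369 -0.21772782  0.10031654] [-3.14117597e+00  5.53299528e-05 -3.53739249e-01] 0.012588711451985621 7.5833
```

View pics/z1.png

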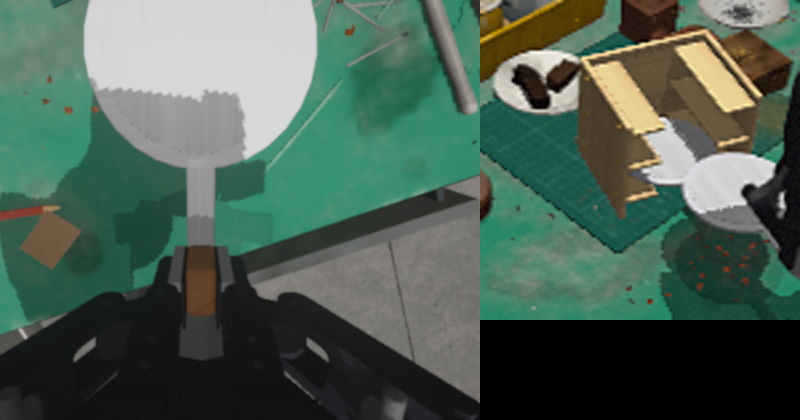

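The plate hangs level and straight in the grip, in front of the rack. I'll insert it partway and check there.

Request:
apply_moves(delta_rot=[[0,0,0],[0,0,0],[0,0,0],[0,0,0],[0,0,0],[0,0,0],[0,0,0],[0,0,0],[0,0,0],[0,0,0]], slide=[[0,0,0.4],[0.6,0,0],[0.8,0,0],[0.8,0,0],[0.8,0,0],[0.8,0,0],[0.8,0,0],[0.8,0,0],[0.6,0,0],[0,0,0]], jaw=[1,1,1,1,1,1,1,1,1,1])

```text
t: 8.42
tool_pos: [0.4797, -0.2396, 0.0964]
eef_rot: [3.141, -0.003, -0.354]
wrist_force: [1.2, 0.5, -0.9]
width: 0.0128
```

```bash
python3 - <<'E'
from h import *
c=cap('wrist','w2');b=cap('scene','s2');t=cap('top','t2'); s=manip.sense(); print(s['tool_pos'],s['eef_rot'],s['wrist_force'])
o=np.zeros((600,800,3),np.uint8);o[:300,:400]=cv2.resize(c['image'],(400,300))
o[:400,400:]=cv2.resize(b['image'][100:200,280:380],(400,400),interpolation=2)
o[300:,:400]=cv2.resize(t['image'][130:205,340:440],(400,300),interpolation=2)
cv2.imwrite('pics/z2.png',o[:,:,::-1])
E
```

```text
[ 0.47691446 -0.23870615  0.09614644] [-3.14158893e+00  1.15561850e-03 -3.54683906e-01] [-0.52962635  1.05468537 -1.72254607]
```

View pics/z2.png

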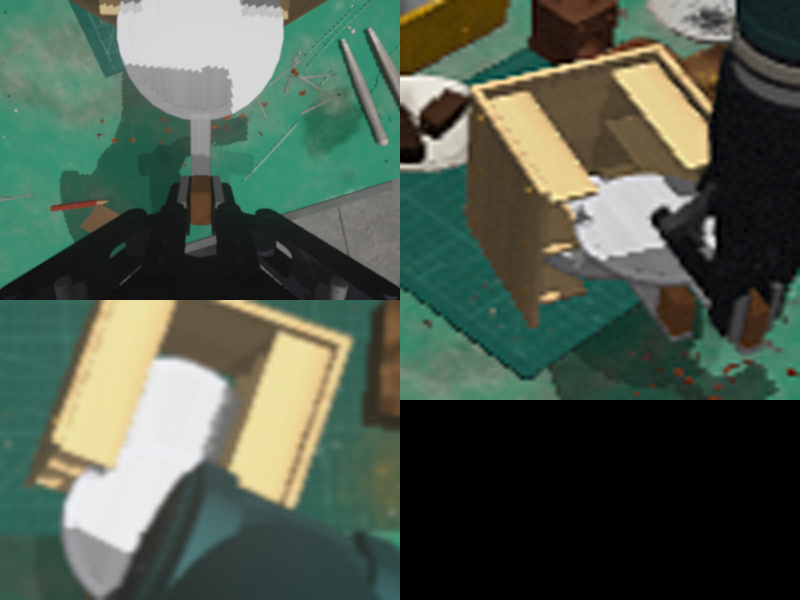

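The plate is entering centred between the middle and top ledges, so I'll go on.

Request:
apply_moves(delta_rot=[[0,0,0],[0,0,0],[0,0,0],[0,0,0],[0,0,0],[0,0,0],[0,0,0],[0,0,0],[0,0,0],[0,0,0]], slide=[[0.6,0,0],[0.9,0,0],[0.9,0,0],[0.9,0,0],[0.9,0,0],[0.9,0,0],[0.8,0,0],[0.7,0,0],[0.5,0,0],[0,0,0]], jaw=[1,1,1,1,1,1,1,1,1,1])

```text
t: 9.4
tool_pos: [0.5456, -0.264, 0.0963]
eef_rot: [3.142, -0.002, -0.354]
wrist_force: [-0.5, 0.0, -1.5]
width: 0.013
```

Request:
apply_moves(delta_rot=[[0,0,0],[0,0,0],[0,0,0],[0,0,0],[0,0,0],[0,0,0]], slide=[[0,0,0.2],[0,0,0.2],[0,0,0.2],[0,0,0.2],[0,0,0.2],[0,0,0]], jaw=[1,1,1,1,1,1])

```text
t: 9.9
tool_pos: [0.5436, -0.2633, 0.0858]
eef_rot: [-3.142, 0.001, -0.355]
wrist_force: [-0.3, -0.2, -1.0]
width: 0.0129
```

Request:
apply_moves(delta_rot=[[0,0,0],[0,0,0],[0,0,0],[0,0,0]], slide=[[0,0,0.1],[0,0,0.1],[0,0,0.1],[0,0,0]], jaw=[1,1,1,1])

```text
t: 10.23
tool_pos: [0.544, -0.2634, 0.0844]
eef_rot: [-3.141, 0.0, -0.355]
wrist_force: [-3.5, 1.2, 7.8]
width: 0.0126
```

Request:
apply_moves(delta_rot=[[0,0,0],[0,0,0],[0,0,0]], slide=[[0,0,0.1],[0,0,0.1],[0,0,0]], jaw=[1,1,1])

```text
t: 10.48
tool_pos: [0.5436, -0.2633, 0.0827]
eef_rot: [-3.141, 0.0, -0.354]
wrist_force: [-5.1, 2.2, 11.4]
width: 0.0126
```

```bash
python3 - <<'E'
from h import *
c=cap('wrist','w3');b=cap('scene','s3'); s=manip.sense(); print(s['tool_pos'],s['eef_rot'],s['wrist_force'],s['ft_torque'])
o=np.zeros((400,800,3),np.uint8);o[:300,:400]=cv2.resize(c['image'],(400,300))
o[:400,400:]=cv2.resize(b['image'][100:200,280:380],(400,400),interpolation=2)
cv2.imwrite('pics/z3.png',o[:,:,::-1])
E
```

```text
[ 0.54364109 -0.26329048  0.0827462 ] [-3.14139349e+00  4.80968525e-04 -3.54380161e-01] [-4.2480956   1.82752262 11.02764853] [0.19056676 0.47409437 0.04267227]
```

View pics/z3.png

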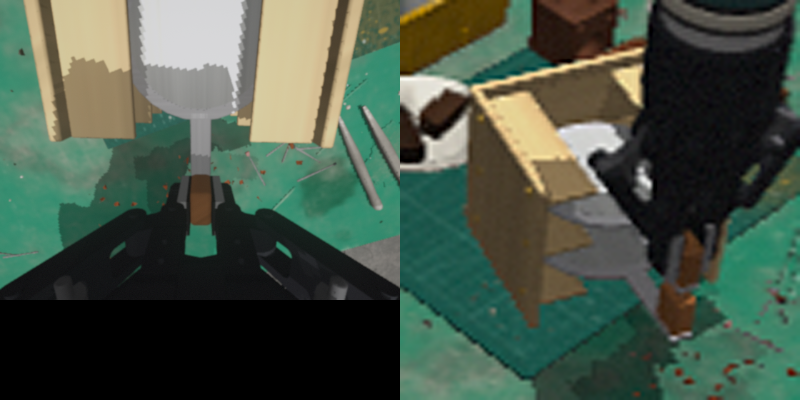

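The plate is in the middle slot with contact felt, about 11 N at TCP z 0.083. I'll ease the pressure, move it slightly deeper, then release and retreat upward.

Request:
apply_moves(delta_rot=[[0,0,0],[0,0,0],[0,0,0],[0,0,0]], slide=[[0,0,-0.15],[0.15,0,0],[0.15,0,0],[0,0,0]], jaw=[1,1,1,1])

```text
t: 10.92
tool_pos: [0.5465, -0.2645, 0.0831]
eef_rot: [-3.142, 0.001, -0.355]
wrist_force: [-3.1, 1.0, 7.2]
width: 0.0127
```

Request:
apply_moves(delta_rot=[[0,0,0],[0,0,0],[0,0,0],[0,0,0],[0,0,0],[0,0,0],[0,0,0],[0,0,0]], slide=[[0,0,0],[0,0,0],[0,0,0],[0,0,0],[0,0,0],[0,0,0],[0,0,0],[0,0,0]], jaw=[0.7,0.5,0.5,0.5,0.5,0.5,0.5,0.5])

```text
t: 11.58
tool_pos: [0.547, -0.2646, 0.0827]
eef_rot: [3.142, -0.0, -0.355]
wrist_force: [1.1, -0.6, -0.2]
width: 0.0432
```

Request:
apply_moves(delta_rot=[[0,0,0],[0,0,0],[0,0,0],[0,0,0],[0,0,0],[0,0,0],[0,0,0],[0,0,0],[0,0,0],[0,0,0]], slide=[[0,0,-0.5],[0,0,-1],[0,0,-1.5],[0,0,-2],[0,0,-2],[0,0,-2],[-1,0,-2],[-2,0,-2],[-1.5,0,-1],[0,0,0]], jaw=[0.5,0.5,0.5,0.5,0.5,0.5,0.5,0.5,0.5,0.5])

```text
t: 12.42
tool_pos: [0.5028, -0.2488, 0.2259]
eef_rot: [3.142, -0.002, -0.355]
wrist_force: [-1.4, -1.3, -0.6]
width: 0.043
```

```bash
python3 - <<'E'
from h import *
c=cap('wrist','w4');b=cap('scene','s4'); t=cap('top','t4');s=manip.sense(); print(s['tool_pos'],s['eef_rot'],s['wrist_force'],s['t'])
o=np.zeros((600,800,3),np.uint8);o[:300,:400]=cv2.resize(c['image'],(400,300))
o[:400,400:]=cv2.resize(b['image'][100:200,280:380],(400,400),interpolation=2)
o[300:,:400]=cv2.resize(t['image'][130:205,340:440],(400,300),interpolation=2)
cv2.imwrite('pics/z4.png',o[:,:,::-1])
E
```

```text
[ 0.50533075 -0.24909116  0.22327617] [-3.14156624e+00 -1.60819192e-03 -3.54447573e-01] [ 0.13774462  0.18165113 -0.07095927] 12.5667
```

View pics/z4.png

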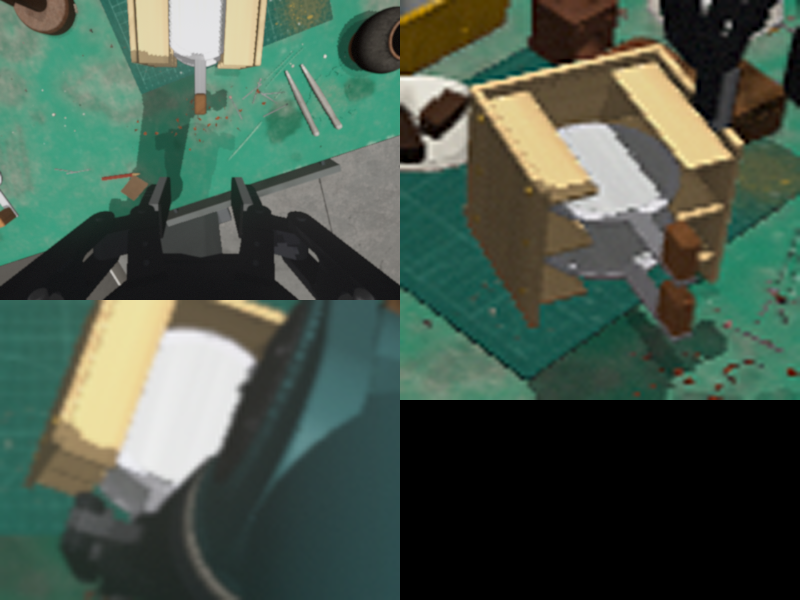

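The plate lies flat in the middle slot, with its grip sticking out directly above the racked plate's grip. The small plate and racked plate look undisturbed. One numeric check before handing in.

```bash
python3 - <<'E'
from h import *
c=np.load('pics/w4.npz'); im=c['image'].astype(int)
g=((im[:,:,0]>85)&(im[:,:,0]-im[:,:,2]>45)).astype(np.uint8); k=np.zeros_like(g);k[125:165,265:295]=g[125:165,265:295]
n=np.argwhere(k);v0,v1=n[:,0].min(),n[:,0].max()+1;u=n[:,1].mean();print(u,v0,v1,len(n))
yaw=np.radians(-20.3);R=np.array([[np.cos(yaw),np.sin(yaw)],[-np.sin(yaw),np.cos(yaw)]]);o=np.array([.637,-.2966])
# front (near) lower edge rows could show the front face; block top far/near edges at z=.094
for v in(v0,(v0+v1)/2,v1): print(R@(onz(c,u,v,.094)[:2]-o))
a=np.load('pics/s0.npz')['image'].astype(int);b=np.load('pics/s4.npz')['image'].astype(int)
print('small plate region diff',np.abs(a-b)[260:310,195:250].mean())
manip.close_job()
E
```

```text
279.987714987715 132 160 407
[-0.08458687 -0.00140708]
[-0.09598835 -0.00138818]
[-0.10769632 -0.00136877]
small plate region diff 7.1442424242424245
the job is handed in; nothing more can be done
```

I gripped the larger plate by its wooden grip, slid it into the middle slot and lowered it until I felt it touch the ledges. I then let go, backed the arm clear and handed the job in after about 12.6 s.

**Last checks:**
- **Position:** a final wrist picture put the grip block's centre about 96 mm in front of the slot centre. That places the plate about 4 mm farther in than the centre and 1.4 mm to the side, within the limits.
- **Resting on the ledges:** the pictures show it flat, with the underside at about 64 mm. I estimated the ledge tops at about 61 mm, so they agree to within the measuring error.
- **Back panel:** the plate looks home, but I did not push it until it touched the panel.
- **Other plates:** the racked plate's grip looked unmoved in the pictures. The small plate was never approached; its part of the scene picture did differ slightly from the start, by about 7 of 255 grey levels. I put that down to noise and shadow, and did not measure its position again.

**Correction along the way:** my first grip was 10 mm too high on the block because I added up the descent wrong. I opened, lowered and gripped again before lifting.

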